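# Thread the guide rod through both bushings

### The job

Pull the drawer of the low blue unit all the way out to its stop and take the steel guide rod with the orange grip out of it. Thread the rod, tip first, through both brass bushings of the bearing stand, entering at the flared mouth on the left and passing through the first and then the second, until its tip stands at least 15 mm out of the far end of the second bushing. Finish while still holding the rod still by its orange grip in that position (do not let go; somebody will then tighten the screws), with the drawer left open, and do not disturb the beaker, the bottle or the timer.

Things in the scene. Friction and masses are not known exactly. Their poses are not given: they have to be found in the camera images.
- drawer_unit: Low blue sheet-steel cabinet, 150 (x) by 250 (y) by 72 mm high, fixed on the worktop, with one drawer with a white front. Origin: centre of its underside. The drawer slides out along the unit's own -x (towards the robot).
- drawer_in (a point): Middle of the floor of the open-topped drawer (floor 12 mm above the worktop); moves with the drawer, axes as the unit's. Inside 120 (x) by 222 mm (y); side walls reach z 42 mm, the front z 63 mm. The rod lies along y in two black V rests, 5 mm to the -x side of this point, its axis 30 mm above the floor; it lifts out upwards.
- handle (a point): Middle of the drawer's steel bow handle: a round bar 10 mm thick, 90 mm long along the unit's y, 44 mm above the worktop, its axis 48 mm in front of the drawer front (43 mm clear behind the bar). It moves with the drawer. Axes as the unit's.
- drawer (a joint): Drawer travel in m: 0 shut, 0.12 at its stop, fully out. Starts shut. Sliding friction about 1.5 N.
- guide_rod: Guide rod, 0.08 to 0.17 kg: an orange grip, 16 x 16 mm square and 44 mm long, and a straight steel shank, 10 mm diameter, 143 mm long. Origin: middle of the grip, on the rod's axis; the shank points along the rod's own -y. At the start it lies level in the drawer, grip to the left (+y), tip to the right, axis 42 mm above the worktop, two flats of the grip upright.
- rod_tip (a point): Tip of the rod, on its axis, 165 mm from the middle of the grip along the rod's own -y; the last 8 mm taper from 10 to 5 mm diameter.
- bearing_stand: Fixed stand: base 76 (x) by 116 (y) by 12 mm, two upright grey blocks 50 wide, 18 mm thick, at own y = +32 and -32 mm, top z 123 mm, black thumb screws up to z 136 mm. Each holds a brass bushing (bore 13.4 mm, 26 mm long, flared to 22 mm on its +y side); common level axis along own y at x = 0, z = 105 mm. Origin: centre of underside. The rod moves towards own -y.
- mouth_1 (a point): Centre of the flared mouth of the first (left) bushing, on the axis, at own y = +47 mm; that bushing ends at own y = +21 mm.
- mouth_2 (a point): Centre of the flared mouth of the second (right) bushing, on the axis, at own y = -17 mm.
- exit_2 (a point): Centre of the far end of the second bushing, on the axis, at own y = -43 mm.
- beaker_50: Bystander: small clear empty beaker, 45 mm across, 60 mm high, standing behind the stand. Origin: centre of its underside.
- bottle_100_b: Bystander: brown glass bottle with a blue cap, 56 mm across, 104 mm high. Origin: centre of its underside.
- timer: Bystander: white bench timer, 62 x 66 x 20 mm. Origin: centre of its underside.

How it is judged:
By the outcome, as a careful person would: the job done as asked, in the order asked, and still so for the second after the job is handed in, while the arm keeps its last pose, push and grip.
It also fails if it takes over 58 s, if anything falls off the work surface, if the arm or the gripper's body presses on something with over 40 N, if the wrist force passes 120 N, or if a joint passes its speed limit or range.

### The arm

A 6-joint arm with a two-finger parallel gripper is mounted at the origin on a cart in front of the work surface, level with it; the furniture and walls round the work are solid. World frame = base frame: x ahead of the robot, y to its left, z up, the work surface at z = 0. Lengths are in m, angles in rad, forces in N, time in s.
With the tool pointing down it reaches from about 0.275 to 0.875 m from the base axis. Payload 12.5 kg.
Tool frame: the origin (TCP) lies at the very end of the fingers, on their centre line; the grasp point (between the pads) lies 19 mm behind it; z points along the fingers, y is the line along which they close (so a half turn about z gives the same grasp; the last joint's range is limited). The gripper opens to 85 mm and grips with 20 to 120 N. Pads are 22 mm wide; open, the fingers measure 114 mm over their backs; the gripper's body (76 mm by 85 mm) begins 54 mm behind the grasp point. The pads swing forward as they close: fully open they stand 13 mm farther back than shut.
Start: joints at [-1.23, 0.351, 1.652, -0, 1.139, -0.085], TCP at [0.227, -0.501, 0.231] pointing down, gripper open.
Joint ranges: [-2.75, 2.75], [-0.79, 2.1], [0.01, 2.65], [-1.57, 4.71], [0.07, 3.14], [-2.87, 2.87]. Speed limits (rad/s): [2.22, 2.22, 2.79, 3.14, 3.14, 3.14].

### API

Orientations are given as a 3x3 rotation matrix whose columns are the frame's x, y, z axes.
In Python, from bench import manip gives the robot as it stands. Calls block until the motion is done:
- manip.move_ptp(position, orientation): joint-space move of the TCP to a pose.
- manip.move_l(position, attitude=None, max_speed=0.15): straight line of the TCP; attitude=None keeps the orientation; max_speed is the mean speed in m/s.
- manip.move_j(angles): joint-space move.
- manip.set_gripper(opening, effort=None): opening from 0.0 (shut) to 1.0 (fully open); effort is the grip in N (None keeps the last); returns when the fingers have stopped.
- manip.dwell(seconds).
- manip.inverse_kinematics(position, orientation): joint angles nearest the present ones, or None.
- manip.grab_frame(name): name is "side" or "top"; returns (picture, depth): 384x512x3 uint8, red, green, blue; 384x512 float32, m along the optical axis (not along the pixel's ray), 0 where there is no reading.
- manip.get_calibration(name): a dict with "camera_matrix" (3x3 intrinsics, pixels), "R" (3x3) and "t" (3): a world point X has camera coordinates R X + t. Camera axes: x right, y down, z forward; pixel columns grow to the right and rows downward; lengths in m; the calibration is good to about 2 mm. A picture is of the moment at which its call begins. get_calibration takes no time and is no camera call.
A pose or a line that the arm cannot do raises manip.Unreachable and nothing moves.
- manip.sign_off(): hands the job in; it is judged then, once.
Trained networks look in the newest picture that a camera, given by its name, has taken for a name from the list of things; names that differ only in an ending like _2 or _b are one class to them, and where a whole thing is asked for, a point or a joint stands for the part that bears it (a point fixed in the world has none). Each returns a list of dicts, best first, with "confidence" (0 to 1); they miss things now and then, are a little off and sometimes report something else, mostly with a low value. They report only what shows in the picture. A call takes as long as a camera call.
- manip.look_for(camera, name): "at" ([x, y, z] in m, in world coordinates, good to about 4 mm: the middle of the surface that is visible of it).
Readings, each from a call of its own:
- manip.current_time(): time.
- manip.current_qpos(): joint angles.
- manip.current_joint_vel(): joint speeds.
- manip.current_joint_torque(): joint torques, N m.
- manip.current_ee_pos(): TCP position.
- manip.current_tcp_rot(): TCP orientation.
- manip.current_force(): force on the tool from outside, world axes, zero at the start.
- manip.current_ft_torque(): the same for the moment, N m.
- manip.current_grip_width(): opening from 0.0 (shut) to 1.0 (fully open).
- manip.current_grip_force(): force on a finger pad.
Only numpy, scipy, OpenCV 4.12 (cv2) and the standard library are available. Lean on these libraries where they do the work, as an engineer would, in place of code of your own. Each camera call takes 0.05 s, during which the arm holds its last target. There are 200 camera calls.

## Working session

There is one attempt and no reset: what is moved stays moved. The work goes in short steps, each a Python script; the robot and the scene stay as the last script left them, time stands still between calls to the robot, and variables do not carry over. Pictures are saved under pics/ and viewed, at most 10 in all, crops included, and the job is handed in when it is done.

```bash
mkdir -p pics; ls; python3 - <<'E'
from bench import manip
import cv2,numpy as np
for c in("top","side"):
    p,d=manip.grab_frame(c); cv2.imwrite(f"pics/{c}0.png",p[:,:,::-1]); np.savez(f"{c}0.npz",p=p,d=d)
    k=manip.get_calibration(c); print(c,k["camera_matrix"].tolist(),(-k["R"].T@k["t"]).round(3),k["R"].round(3).tolist())
    for n in("drawer_unit","handle","guide_rod","bearing_stand","mouth_1","exit_2","beaker_50","bottle_100_b","timer"):
        r=manip.look_for(c,n); print(n,[(np.round(q["at"],4).tolist(),round(q["confidence"],2)) for q in r[:2]])
print(manip.current_time())
E
```

```text
pics
top [[496.20141326690344, 0.0, 262.18112918274716], [0.0, 496.20141326690344, 190.5386630582931], [0.0, 0.0, 1.0]] [0.34  0.068 1.361] [[-0.028, -1.0, 0.006], [-0.98, 0.026, -0.199], [0.199, -0.012, -0.98]]
drawer_unit [([0.6174, 0.2649, 0.0681], 0.68)]
handle [([0.5522, 0.2698, 0.0499], 0.8)]
guide_rod [([0.5562, -0.0694, 0.0178], 0.49)]
bearing_stand [([0.5605, -0.0742, 0.0184], 0.94)]
mouth_1 [([0.5589, -0.0765, 0.0181], 0.96)]
exit_2 [([0.5553, -0.0755, 0.0184], 0.66)]
beaker_50 [([0.6887, -0.0154, 0.0218], 0.6)]
bottle_100_b [([0.6681, -0.1154, 0.081], 0.86)]
timer [([0.6845, -0.2233, 0.0151], 0.55)]
side [[362.4615138914653, 0.0, 256.24354264907237], [0.0, 362.4615138914653, 185.41464343208546], [0.0, 0.0, 1.0]] [ 0.473 -0.629  0.683] [[0.981, -0.195, -0.023], [-0.143, -0.627, -0.766], [0.135, 0.754, -0.643]]
drawer_unit [([0.6196, 0.207, 0.0739], 0.74)]
handle [([0.5345, 0.2503, 0.0409], 0.48)]
guide_rod []
bearing_stand [([0.5658, -0.1125, 0.065], 0.93)]
mouth_1 [([0.5587, -0.112, 0.0672], 0.58)]
exit_2 [([0.5632, -0.109, 0.0655], 0.9)]
beaker_50 [([0.6837, -0.0244, 0.0395], 0.87)]
bottle_100_b [([0.6738, -0.1351, 0.0675], 0.8)]
timer [([0.6862, -0.2298, 0.0225], 0.86)]
1.0
```

View pics/top0.png

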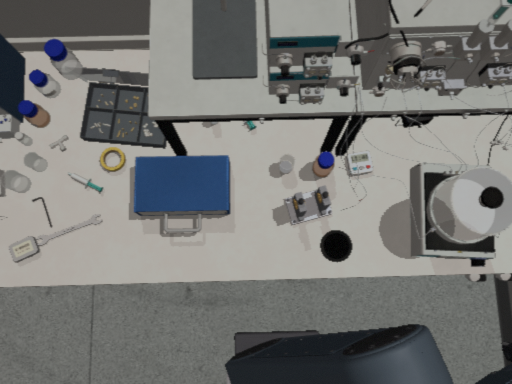

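View pics/side0.png

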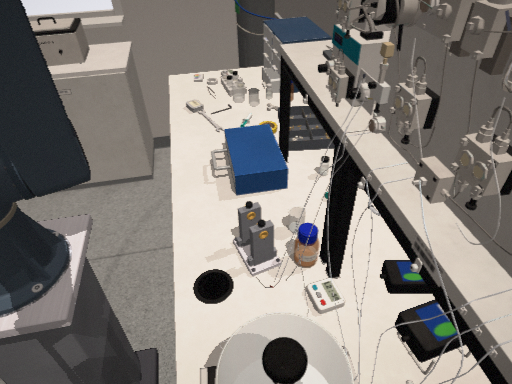

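Top view: blue unit spans cols 135–230, rows 156–215, with the handle near (181,230). The stand is near (308,205) and slightly yawed; the bottle is at (323,163), the beaker at (286,165) and the timer at (360,163). In the side view the stand is near (258,237).

```bash
cat > h.py <<'E'
import numpy as np,cv2
from bench import manip
def cloud(c,d):
    k=manip.get_calibration(c);K=k["camera_matrix"];v,u=np.mgrid[:384,:512]
    P=np.stack([(u-K[0,2])/K[0,0]*d,(v-K[1,2])/K[1,1]*d,d],-1)
    W=(P-k["t"])@k["R"]; W[d<=0]=np.nan
    return W
def rect(W,m):
    (c,s,a)=cv2.minAreaRect((W[m][:,:2]*1000).astype(np.float32)); return np.round(c,1),np.round(s,1),round(a,2),int(m.sum())
E
python3 - <<'E'
from h import *
for c in("top","side"):
    z=np.load(c+"0.npz");p=z["p"].astype(int);W=cloud(c,z["d"]);x,y,h=W[...,0],W[...,1],W[...,2]
    box=lambda a,b,e,f,g,i:(x>a)&(x<b)&(y>e)&(y<f)&(h>g)&(h<i)
    ws=box(.4,.5,-.05,.1,-.03,.03); print(c,"table z",np.median(h[ws]))
    m=box(.45,.8,.05,.45,.06,.085); print("unit",rect(W,m),np.median(h[m]))
    m=box(.42,.555,.15,.4,.03,.06);print("handle",rect(W,m))
    m=box(.45,.64,-.17,.0,.006,.019); print("base",rect(W,m))
    m=box(.45,.64,-.17,.0,.116,.129); print("tops",rect(W,m))
    for s in(-1,1):
        mm=m&(s*(y+.076)>0); print("  blk",rect(W,mm),np.nanmean(W[mm],0).round(4))
    m=box(.45,.64,-.17,.0,.1305,.145); 
    for s in(-1,1):
        mm=m&(s*(y+.076)>0); print("  screw",mm.sum(),np.nanmean(W[mm],0).round(4))
top=cv2.imread("pics/top0.png")[170:240,265:350];sd=cv2.imread("pics/side0.png")[190:285,215:300]
cv2.imwrite("pics/c0.png",np.hstack([cv2.resize(top,(400,500),interpolation=2),cv2.resize(sd,(400,500),interpolation=2)]))
E
```

```text
top table z 0.0006024563267881759
unit (array([643.3, 267. ]), array([250.2, 182. ]), 89.34, 5282) 0.07276055877339271
handle (array([527.6, 270. ]), array([ 54.6, 239.5]), 0.03, 404)
base (array([544.3, -85.9]), array([164.6, 186.9]), 88.33, 729)
tops (array([ 574.1, -102.1]), array([ 50.3, 150.2]), 14.06, 244)
  blk (array([ 581.9, -133.2]), array([49.9, 85.7]), 13.52, 122) [ 0.5743 -0.1047  0.1232]
  blk (array([558.8, -40.7]), array([50.2, 23.7]), 13.42, 122) [ 0.5583 -0.0421  0.1227]
  screw 40 [ 0.5866 -0.1188  0.137 ]
  screw 32 [ 0.5596 -0.0434  0.1361]
side table z -9.379056604966107e-06
unit (array([643.8, 265.2]), array([256.3, 181.3]), 89.37, 2609) 0.07131480383778022
handle (array([527. , 270.2]), array([239.6,  53.3]), 89.4, 211)
base (array([ 547.5, -105.7]), array([102.5, 131.5]), 56.5, 528)
tops (array([ 574.8, -104.7]), array([ 51.4, 145.5]), 14.82, 335)
  blk (array([ 582.4, -133.4]), array([50.6, 86.6]), 15.37, 178) [ 0.5737 -0.1097  0.1221]
  blk (array([559.5, -44.4]), array([50.1, 20.6]), 13.09, 157) [ 0.5586 -0.0475  0.1219]
  screw 58 [ 0.589  -0.1226  0.1365]
  screw 37 [ 0.5594 -0.046   0.1351]
```

View pics/c0.png

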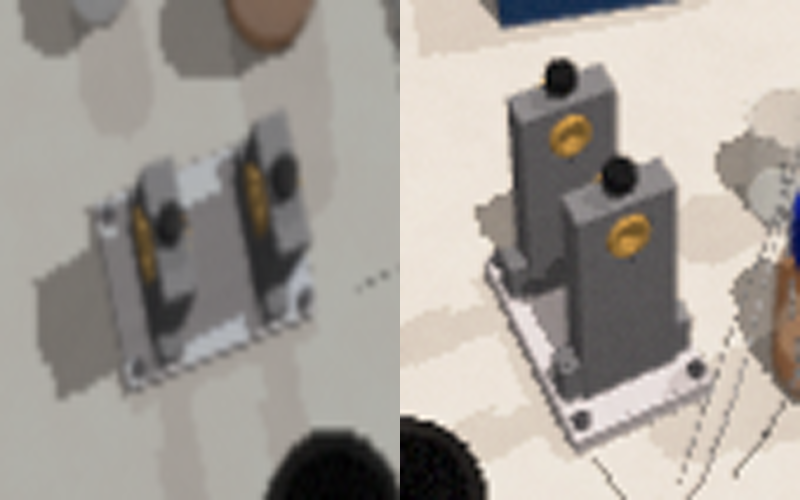

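```bash
cat >> h.py <<'E'
def R(th,flip=1):
    c,s=np.cos(th),np.sin(th); y=np.array([c,s,0])*flip; z=np.array([0,0,-1.]); return np.stack([np.cross(y,z),y,z],1)
E
python3 - <<'E'
from h import *
from scipy.optimize import minimize
def fit(Q,w,l):  # rectangle of known size: smooth inside/outside penalty by matching extents
    f=lambda q:np.sum(np.maximum(np.abs(((Q-q[:2])@np.array([[np.cos(q[2]),-np.sin(q[2])],[np.sin(q[2]),np.cos(q[2])]])))-[w/2,l/2],0)**2)
    return f
for c in("top","side"):
    z=np.load(c+"0.npz");W=cloud(c,z["d"]);x,y,h=W[...,0],W[...,1],W[...,2]
    box=lambda a,b,e,f,g,i:(x>a)&(x<b)&(y>e)&(y<f)&(h>g)&(h<i)
    m=box(.45,.8,.05,.45,.068,.08); print(c,"unit",rect(W,m))
    m=box(.45,.535,.05,.45,.03,.055); Q=W[m]; 
    mb=box(.45,.515,.2,.34,.03,.055);print("bar",W[mb].min(0),W[mb].max(0),W[mb].mean(0))
    m=box(.53,.62,-.17,.0,.116,.1285)&(y>-.125)
    A=W[m&(y>-.073)][:,:2];B=W[m&(y<-.073)][:,:2]
    for q in(A,B):print(" blk",cv2.minAreaRect((q*1000).astype(np.float32)),len(q))
for f in(1,-1):
    for p,t in(((.505,.27,.025),0),((.4,.35,.023),0),((.508,.17,.086),.24),((.54,.03,.086),.24)):
        r=manip.inverse_kinematics(p,R(t,f)); print(f,p,None if r is None else np.round(r,2))
E
```

```text
top unit (array([639.9, 267.3]), array([250. , 175.1]), 89.24, 5032)
bar [0.50024448 0.21761972 0.04072959] [0.5148151  0.3160177  0.05440229] [0.50584417 0.26649445 0.04865209]
 blk ((558.7540283203125, -40.72282409667969), (50.23253631591797, 23.676992416381836), 13.416910171508789) 121
 blk ((574.6468505859375, -102.89476013183594), (49.8204345703125, 23.487567901611328), 13.775239944458008) 120
side unit (array([643.9, 265.7]), array([255.3, 181.2]), 89.41, 2432)
bar [0.50004387 0.2182214  0.04176162] [0.5144909  0.31282194 0.05096713] [0.50624347 0.26224057 0.04705591]
 blk ((559.5388793945312, -44.422096252441406), (50.071842193603516, 20.633472442626953), 13.08869743347168) 156
 blk ((574.7406616210938, -104.73623657226562), (51.271183013916016, 25.94147491455078), 9.032137870788574) 176
1 (0.505, 0.27, 0.025) [ 0.41  0.67  1.72 -0.    0.74  0.41]
1 (0.4, 0.35, 0.023) [ 0.63  0.63  1.83 -0.    0.68  0.63]
1 (0.508, 0.17, 0.086) [ 0.24  0.52  1.8  -0.    0.81 -0.  ]
1 (0.54, 0.03, 0.086) [-0.03  0.53  1.79 -0.    0.82 -0.27]
-1 (0.505, 0.27, 0.025) [ 0.41  0.67  1.72 -0.    0.74 -2.73]
-1 (0.4, 0.35, 0.023) [ 0.63  0.63  1.83 -0.    0.68 -2.51]
-1 (0.508, 0.17, 0.086) None
-1 (0.54, 0.03, 0.086) None
```

```bash
python3 - <<'E'
from h import *
th=-.011
manip.set_gripper(.5,60)
manip.move_ptp([.505,.266,.22],R(th)); manip.move_l([.505,.266,.026],max_speed=.2)
f0=manip.current_force()
manip.set_gripper(0,70)
print(manip.current_time(),manip.current_grip_width(),np.round(f0,1),np.round(manip.current_force(),1))
u=np.array([-np.cos(th),-np.sin(th),0]);p=np.array([.505,.266,.026])
manip.move_l(p+u*.115,max_speed=.12);print(np.round(manip.current_force(),1))
for s in(.119,.121,.123,.125):
    manip.move_l(p+u*s,max_speed=.05);f=manip.current_force();print(s,np.round(f,1),manip.current_ee_pos())
    if np.hypot(f[0],f[1])>20:break
print(manip.current_time(),manip.current_grip_width())
E
```

```text
5.8917 0.09074033361741562 [ 0.1  0.4 -0.2] [-5.5  0.   6.5]
[-1.9 -2.6  8.4]
0.119 [-1.6 -1.4  7.9] [0.38521229 0.26714042 0.02633265]
0.121 [ 4.4 -5.8  3.2] [0.38428159 0.26721266 0.02637611]
0.123 [16.4 -9.1 -5.8] [0.38425532 0.26730555 0.02646585]
0.125 [ 28.5 -14.2 -15.6] [0.38418082 0.2673907  0.02654171]
8.0 0.08600449012858621
```

```bash
python3 - <<'E'
from h import *
manip.move_l([.384,.2673,.026],max_speed=.1)
manip.set_gripper(.5); print(np.round(manip.current_force(),1))
manip.move_l([.384,.2673,.2],max_speed=.3)
manip.move_ptp([.42,.0,.22],R(0))
for c in("top","side"):
    p,d=manip.grab_frame(c);np.savez(c+"1.npz",p=p,d=d); W=cloud(c,d);x,y,h=W[...,0],W[...,1],W[...,2]
    hsv=cv2.cvtColor(p,cv2.COLOR_RGB2HSV); m=(hsv[...,0]>4)&(hsv[...,0]<20)&(hsv[...,1]>150)&(hsv[...,2]>120)&(x>.38)&(x<.6)&(y>.1)&(y<.42)
    print(c,"orange",rect(W,m),W[m].mean(0).round(4),np.median(h[m]))
    mb=(x>.36)&(x<.40)&(y>.22)&(y<.31)&(h>.03)&(h<.06);print("bar",W[mb].mean(0).round(4))
    for n in("guide_rod","handle"):
        r=manip.look_for(c,n); print(n,[(np.round(q["at"],4).tolist(),round(q["confidence"],2)) for q in r[:2]])
    cv2.imwrite(f"{c}1.png",p[:,:,::-1])
a=cv2.imread("top1.png")[130:270,110:250];b=cv2.imread("side1.png")[110:210,180:300]
cv2.imwrite("pics/c1.png",np.hstack([cv2.resize(a,(400,400),interpolation=2),cv2.resize(b,(400,400),interpolation=2)]))
print(manip.current_time())
E
```

```text
[-0.5  0.4 -0.2]
top orange (array([498.5, 335.6]), array([41.1, 11.3]), 88.39, 76) [0.4983 0.335  0.0511] 0.05122288212675522
bar [0.3865 0.2623 0.0491]
guide_rod [([0.4992, 0.2818, 0.0494], 0.58), ([0.5675, 0.2668, 0.0682], 0.25)]
handle [([0.4995, 0.2785, 0.0497], 0.64), ([0.4883, 0.2725, 0.0099], 0.58)]
side orange (array([498.5, 344.3]), array([14.8, 68.1]), 0.54, 39) [0.498  0.3332 0.0492] 0.049570385363251715
bar [0.3877 0.2596 0.0468]
guide_rod [([0.4985, 0.2736, 0.0467], 0.61)]
handle [([0.4909, 0.2531, 0.0104], 0.87)]
10.7667
```

View pics/c1.png

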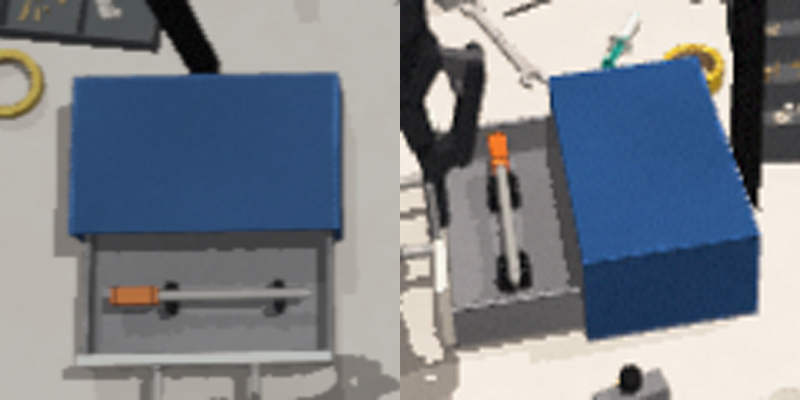

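The drawer is fully out, and the rod lies in the V rests with its orange grip at crop (133,296) and its tip at (312,293). I'll grasp it now.

```bash
cat >> h.py <<'E'
def rodcheck(tag,zr=(.06,.2)):
    out=[]
    tc=manip.current_ee_pos();print("tcp",np.round(tc,4))
    for c in("top","side"):
        p,d=manip.grab_frame(c);np.savez(f"{c}{tag}.npz",p=p,d=d);cv2.imwrite(f"{c}{tag}.png",p[:,:,::-1])
        W=cloud(c,d);r=W-tc;Rt=manip.current_tcp_rot();ax=-Rt[:,0];s=r@ax;l=r@Rt[:,1]
        m=(s>.03)&(s<.17)&(abs(l)<.02)&(W[...,2]>zr[0])&(W[...,2]<zr[1])
        if m.sum()<8: print(c,"few",m.sum());continue
        a=np.polyfit(s[m],l[m],1);b=np.polyfit(s[m],W[m][:,2],1)
        print(c,m.sum(),"lat slope %.4f at0 %.4f | z slope %.4f z(0) %.4f | s max %.4f"%(*a,*b,s[m].max()))
E
python3 - <<'E'
from h import *
th=-.011
manip.move_ptp([.498,.335,.16],R(th)); manip.move_l([.498,.335,.023],max_speed=.15)
print(np.round(manip.current_force(),1))
manip.set_gripper(0,110)
print(manip.current_grip_width()*85,np.round(manip.current_force(),1))
manip.move_l([.498,.335,.06],max_speed=.06);manip.move_l([.498,.335,.13],max_speed=.15)
print(np.round(manip.current_force(),2),np.round(manip.current_ft_torque(),3))
rodcheck("2",(.1,.2));print(manip.current_time())
a=cv2.imread("top2.png")[130:270,110:250];b=cv2.imread("side2.png")[110:210,180:300]
cv2.imwrite("pics/c2.png",np.hstack([cv2.resize(a,(400,400),interpolation=2),cv2.resize(b,(400,400),interpolation=2)]))
E
```

```text
[ 0.2 -0.6 -0.1]
13.519157584948806 [-1.6 -1.   6.1]
[ 0.57 -0.66 -1.02] [ 0.026 -0.069  0.034]
tcp [0.4976 0.3348 0.1291]
top 198 lat slope 0.0011 at0 0.0004 | z slope 0.0055 z(0) 0.1510 | s max 0.1655
side 100 lat slope -0.0042 at0 0.0009 | z slope -0.0058 z(0) 0.1505 | s max 0.1656
15.0
```

View pics/c2.png

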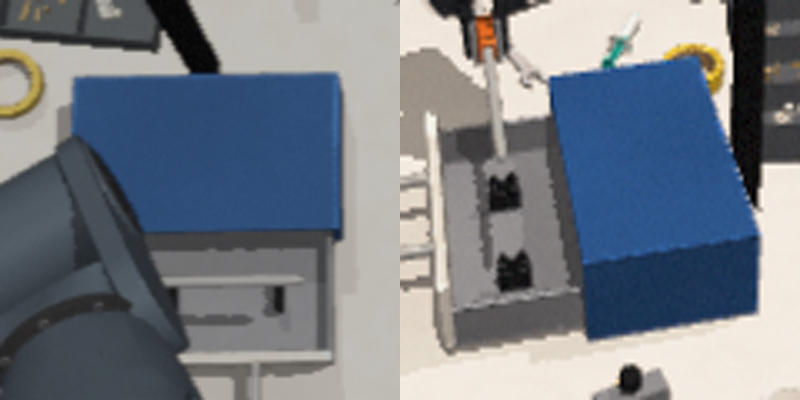

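The rod is held level, with the shank leaving the grip straight (side crop (485,40)→(500,155)). Next is the pre-insert pose.

```bash
cat >> h.py <<'E'
TH=.241; O=np.array([.567,-.0732]); Y=np.array([-np.sin(TH),np.cos(TH)]); X=np.array([np.cos(TH),np.sin(TH)])
def P(tip,lat=0,z=.0875): return np.r_[O+Y*(tip+.165)+X*lat,z]   # tip: own y of rod tip
E
python3 - <<'E'
from h import *
manip.move_l(P(.07,0,.13),R(TH),max_speed=.2); manip.move_l(P(.07),max_speed=.1)
print(np.round(manip.current_force(),2))
rodcheck("3",(.09,.13))
for c in("top","side"):
    z=np.load(c+"3.npz");W=cloud(c,z["d"]);r=W[...,:2]-O;l=r@X;s=r@Y;h=W[...,2]
    m=(abs(l)<.02)&(s>.08)&(s<.19)&(h>.095)&(h<.125); a=np.polyfit(s[m]-.065,l[m],1); print(c,"rod lat at mouth %.4f slope %.4f"%(a[1],a[0]),"z top at tip-half",np.polyfit(s[m]-.065,h[m],1).round(4), "tip s",s[m].min())
    m=(abs(l)<.03)&(h>.116)&(h<.128)
    for e in(1,-1):
        mm=m&(abs(s-e*.032)<.016); print("  blk lat lo/hi",np.percentile(l[mm],[1,99]).round(4),"s",np.percentile(s[mm],[1,99]).round(4),"h",np.median(h[mm]).round(4),mm.sum())
a=cv2.imread("top3.png")[140:240,220:345];b=cv2.imread("side3.png")[150:280,190:300]
cv2.imwrite("pics/c3.png",np.hstack([cv2.resize(a,(400,400),interpolation=2),cv2.resize(b,(400,400),interpolation=2)]))
print(manip.current_time())
E
```

```text
[-0.12  0.39 -1.09]
tcp [0.511  0.1553 0.0877]
top 141 lat slope 0.0019 at0 -0.0003 | z slope -0.0045 z(0) 0.1101 | s max 0.1645
side 151 lat slope -0.0037 at0 -0.0005 | z slope -0.0011 z(0) 0.1094 | s max 0.1664
top rod lat at mouth 0.0003 slope -0.0037 z top at tip-half [0.0044 0.1094] tip s 0.08034850682814694
  blk lat lo/hi [-0.0247  0.0243] s [0.022  0.0448] h 0.1231 126
  blk lat lo/hi [-0.0246  0.0243] s [-0.0425 -0.0189] h 0.1236 124
side rod lat at mouth -0.0013 slope 0.0084 z top at tip-half [-0.0023  0.1096] tip s 0.08007222562676261
  blk lat lo/hi [-0.0251  0.0239] s [0.019  0.0388] h 0.1226 154
  blk lat lo/hi [-0.025   0.0239] s [-0.0443 -0.0244] h 0.1228 177
16.725
```

View pics/c3.png

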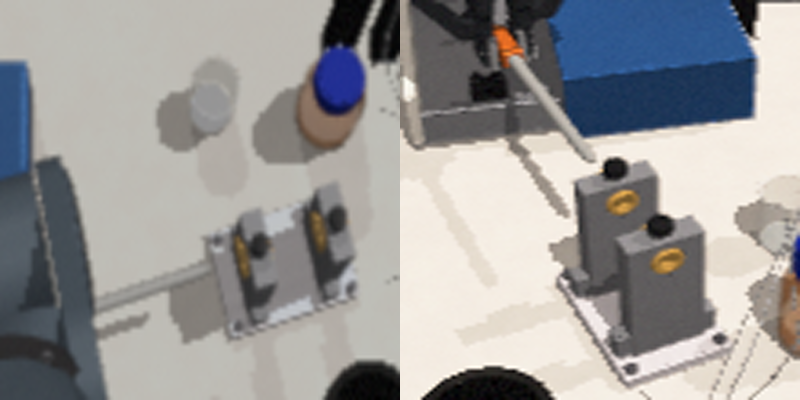

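The tip at top crop (212,268) points at the first bushing, (240,255), and the lateral error is under 1 mm. Inserting in steps with force feedback.

```bash
cat > ins.py <<'E'
from h import *
import sys
a,b,lat,z=map(float,sys.argv[1:5])
for t in np.arange(a,b-1e-6,-.006):
    manip.move_l(P(t,lat,z),max_speed=.04); f=np.array(manip.current_force())-[0,0.3,-1.05]
    fx,fy,fz=f[:2]@X,f[:2]@Y,f[2]; tq=manip.current_ft_torque()
    e=np.array(manip.current_ee_pos());print("%.3f lat %.4f z %.4f | F x %.1f y %.1f z %.1f"%(t,lat,z,fx,fy,fz),np.round(tq,2),"act tip %.4f"%((e[:2]-O)@Y-.165))
    if abs(fy)>12 or max(abs(fx),abs(fz))>15: print("STOP");break
    if abs(fx)>2: lat+=np.clip(fx*.0001,-.0006,.0006)
    if abs(fz)>2: z+=np.clip(fz*.0001,-.0006,.0006)
print(lat,z,manip.current_time(),manip.current_grip_width()*85)
E
python3 ins.py .064 -.07 -.0003 .088
```

```text
0.064 lat -0.0003 z 0.0880 | F x -0.2 y -0.4 z -0.3 [0.05 0.01 0.01] act tip 0.0637
0.058 lat -0.0003 z 0.0880 | F x -0.0 y -0.3 z 0.4 [ 0.1  -0.03 -0.  ] act tip 0.0577
0.052 lat -0.0003 z 0.0880 | F x 0.0 y -1.0 z 0.0 [ 0.02 -0.03 -0.03] act tip 0.0518
0.046 lat -0.0003 z 0.0880 | F x 0.7 y -0.3 z -0.3 [0.04 0.03 0.01] act tip 0.0458
0.040 lat -0.0003 z 0.0880 | F x 0.0 y -1.2 z 0.1 [ 0.02 -0.    0.01] act tip 0.0398
0.034 lat -0.0003 z 0.0880 | F x 1.3 y -1.0 z -0.4 [0.01 0.01 0.02] act tip 0.0338
0.028 lat -0.0003 z 0.0880 | F x 1.1 y 0.4 z 0.0 [ 0.07 -0.02 -0.02] act tip 0.0278
0.022 lat -0.0003 z 0.0880 | F x -0.0 y -0.6 z -0.3 [ 0.01  0.01 -0.03] act tip 0.0218
0.016 lat -0.0003 z 0.0880 | F x 0.1 y -0.5 z -0.1 [ 0.06 -0.01  0.03] act tip 0.0158
0.010 lat -0.0003 z 0.0880 | F x 0.4 y -0.6 z -1.2 [0.04 0.05 0.  ] act tip 0.0097
0.004 lat -0.0003 z 0.0880 | F x 0.0 y 0.0 z 0.1 [ 0.04 -0.05 -0.03] act tip 0.0038
-0.002 lat -0.0003 z 0.0880 | F x -0.5 y -0.2 z -0.3 [ 0.04  0.03 -0.05] act tip -0.0022
-0.008 lat -0.0003 z 0.0880 | F x -0.1 y -0.8 z -0.4 [0.05 0.01 0.03] act tip -0.
[... 209 characters left out ...]
 F x -0.2 y -0.4 z 0.4 [ 0.01 -0.01 -0.03] act tip -0.0262
-0.032 lat -0.0003 z 0.0880 | F x -0.2 y -0.4 z -1.0 [0.05 0.02 0.02] act tip -0.0322
-0.038 lat -0.0003 z 0.0880 | F x 0.6 y 0.1 z 1.0 [0.05 0.05 0.01] act tip -0.0383
-0.044 lat -0.0003 z 0.0880 | F x -0.2 y -0.6 z 0.4 [-0.01  0.03  0.04] act tip -0.0442
-0.050 lat -0.0003 z 0.0880 | F x 0.5 y 0.4 z -0.0 [ 0.07 -0.01 -0.02] act tip -0.0502
-0.056 lat -0.0003 z 0.0880 | F x 0.3 y 0.5 z 0.7 [ 0.03 -0.    0.  ] act tip -0.0563
-0.062 lat -0.0003 z 0.0880 | F x -0.5 y -0.4 z 0.4 [0.06 0.   0.03] act tip -0.0622
-0.068 lat -0.0003 z 0.0880 | F x -0.8 y 0.6 z 0.4 [ 0.07 -0.04 -0.01] act tip -0.0682
-0.0003 0.088 23.625 14.191470098631044
```

Went in with no contact force. Checking the tip with the cameras.

```bash
python3 - <<'E'
from h import *
for c in("top","side"):
    p,d=manip.grab_frame(c);cv2.imwrite(c+"4.png",p[:,:,::-1]);W=cloud(c,d);r=W[...,:2]-O;l=r@X;s=r@Y;h=W[...,2]
    m=(abs(l)<.012)&(s<-.048)&(s>-.1)&(h>.095)&(h<.118);print(c,m.sum(),s[m].min() if m.any() else None)
    m=(abs(l)<.012)&(abs(s)<.016)&(h>.095)&(h<.118);print(" between",m.sum(),l[m].mean(),h[m].mean())
    mb=(W[...,0]>.36)&(W[...,0]<.40)&(W[...,1]>.22)&(W[...,1]<.31)&(h>.03)&(h<.06);print(" bar",mb.sum(),W[mb].mean(0).round(4) if mb.any() else "")
a=cv2.imread("top4.png")[140:240,220:345];b=cv2.imread("side4.png")[150:280,190:300]
cv2.imwrite("pics/c4.png",np.hstack([cv2.resize(a,(400,400),interpolation=2),cv2.resize(b,(400,400),interpolation=2)]))
E
```

```text
top 26 -0.06795324110923562
 between 15 -0.0006144074515366098 0.11102146079073665
 bar 153 [0.3866 0.2632 0.0484]
side 39 -0.06824366351200324
 between 41 -0.0015938676262446025 0.10939392661189869
 bar 82 [0.3873 0.2604 0.0471]
```

View pics/c4.png

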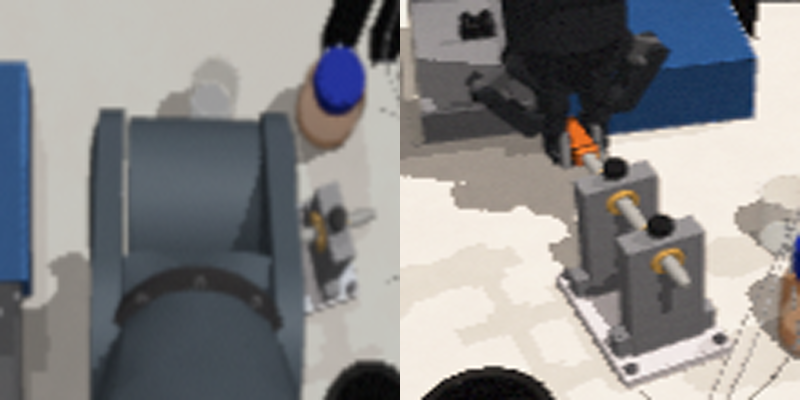

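The rod passes through both bushings, with the tip at side crop (685,280) about 25 mm out of the second one. The drawer is still open and the bystanders haven't moved.

```bash
python3 -c "
from bench import manip
manip.dwell(.5);print(manip.current_time(),manip.current_grip_force());print(manip.sign_off())"
```

```text
24.225 107.8524398803711
the job is handed in; nothing more can be done
None
```

The job is handed in at 24 s: the drawer is open at its stop, and the rod is through both bushings with its tip about 25 mm beyond the second, still held by its orange grip; the bystanders were not touched.

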